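# Dispense the bottom counting tray and load the light stage

## Robot

A 6-joint arm with a two-finger parallel gripper is mounted at the origin on the work surface. World frame = base frame: x ahead of the robot, y to its left, z up, the work surface at z = 0. Lengths are in m, angles in degrees, forces in N, time in s.
With the tool pointing down it reaches from about 0.4 to 0.825 m from the base axis. Payload 7 kg.
Tool frame: the origin (TCP) lies midway between the tips of the shut fingers; the grasp point (between the pads) lies r.tcp_to_grasp behind it (r.tcp_to_grasp is the distance from the TCP to the grasp point, in m); x points along the fingers, y is the direction in which the jaws open and shut, and the axes are right-handed (so a half turn about x gives the same grasp; the last joint's range is limited). The gripper opens to 88 mm and grips with 3 to 60 N. Pads are 19 mm wide; open, the fingers measure 130 mm over their backs; the gripper's body (78 mm by 193 mm) begins 47 mm behind the grasp point.
Start: joints at [85.892, 20.546, 0.682, 0, -70.136, -16.507], TCP at [0.238, 0.632, 0.227] pointing down, gripper open.
Joint ranges: [-176.03, 176.03], [-82.01, 121.73], [-58.28, 71.71], [-173.87, 95.51], [-174.79, -0.11], [-173.66, 173.66]. Speed limits (degrees/s): [136.94, 136.94, 172.46, 180, 180, 180].

## Interface

Orientations are given as [roll, pitch, yaw] about the fixed x, y, z axes, in that order (R = Rz(yaw) Ry(pitch) Rx(roll)).
In Python, from plant import r gives the robot as it stands.
- The arm moves only by the tool carry_out, never from a script. Its argument "moves" is a list of rows, each a list of 7 numbers: the shift along the world's x, y, z in mm, then the turn, a rotation vector about the world's x, y, z in rad, then the opening in per cent of the stroke, from 0 (shut) to 100 (fully open). In form: [[x, y, z, wx, wy, wz, claw], ...]. A call has 1 to 5 rows; each row is the pose to reach, as a shift and turn from the pose commanded when the call began; what a row does not reach only later rows make up. A row lasts 1/10 s, in which the tool goes at most 50 mm and 8.59 degrees, less where a joint would pass 70% of its speed; a pose out of reach is approached as far as the arm can. A call with a gripper value outside its range is refused whole. The fingers move at their own pace and stop on an object; "squeeze" is the grip in N (left out, the last holds). Time passes only in rows, so rows that repeat a pose let the fingers close. It gives the time, the measured TCP pose, the force and the opening at its end, in the units of the state.
- r.get_state(): the state, without advancing time (a new reading comes with each control period).
- r.capture(name): name is "side" or "top"; returns the picture (400x640x3 uint8, blue, green, red); there is no depth.
- r.camera_params(name): a dict with "K" (3x3 intrinsics, pixels), "D" ([k1, k2, p1, p2, k3] as OpenCV has them; the pictures are not rectified), "rvec" (rotation vector, rad) and "tvec" (3), from world to camera coordinates, as OpenCV has them. Camera axes: x right, y down, z forward; pixel columns grow to the right and rows downward; lengths in m; the calibration is good to about 2 mm. A picture is of the moment at which its call begins. camera_params takes no time and is no camera call.
- r.close_job(): hands the job in, once; it reports no verdict.
The state is a dict: "time_s": time; "joints": joint angles; "qd": joint speeds; "joint_torque": joint torques, N m; "tcp_pos": TCP position; "eef_rot": TCP orientation; "contact_force": force on the tool from outside, world axes, zero at the start; "moment": the same for the moment, N m; "gripper_width": finger opening in m.
Only numpy, scipy, OpenCV 4.12 (cv2) and the standard library are available. Lean on these libraries where they do the work, as an engineer would, in place of code of your own. Each camera call takes 0.05 s, during which the arm holds its last target. There are 200 camera calls.

## Task

Push the dispenser's plunger fully in so that the bottom counting tray slides out onto the ledge, and let the plunger come back so that the rest of the stack drops down. Then lay the dispensed tray flat on the light stage, between the low corner rails and with its end up against the end stop. The other three trays stay stacked in the dispenser; do not disturb the jars, the bottle or the brush.

Things in the scene. Friction and masses are not known exactly. Their poses are not given: they have to be found in the camera images.
- dispenser: fixed gravity dispenser; origin on the bench under the stack's centre, z up, ledge to -x, plunger to +x. Floor 30 mm above the bench. Four steel corner posts, tops 80 mm up, outer faces at x +-48.5, y +-31 mm, hold four trays stacked flat, long side along x, 1.5 mm play at each end. Only the bottom tray can leave, towards -x under the front posts
- dispenser_ledge (a point): middle of the ledge's top, 100 mm in front (-x) of the stack's centre, 30 mm above the bench, level with the dispenser's floor; axes as the dispenser. The dark steel ledge is 95 mm long, 34 mm wide (a tray overhangs it by 8 mm on each long side, so fingers fit beside it from above), with a 4 mm lip at its end. A tray fully pushed out lies here, within about 10 mm
- plunger_handle (a point): grip point of the plunger's grey upright handle, 24 (x) x 16 (y) mm in dispenser axes; its top is 12 mm above this point and 112 mm above the bench. At rest it stands 158 mm behind the stack's centre (dispenser +x, y = 0); pushed in, it moves along dispenser -x and its front face stops 3.5 mm behind the rear posts, so keep fingers above the posts' tops (80 mm)
- plunger_part (a joint): plunger travel (m): 0 = at rest, 0.094 = fully in. Its flat blade pushes the bottom tray out. Let go, a damped spring brings it back in about half a second (6 N at rest, 10 N fully in; a slow push needs up to about 18 N with friction). The stack above rests on the blade until it is back, then drops by one tray
- tray0_center (a point): white plastic counting tray, shallow rectangular dish 84 (x) x 50 (y) x 14 mm (z), about 55 g; this point is its centre, x along its length, z up. At the start this is the bottom tray of the stack, the one to be moved
- tray1_center (a point): white plastic counting tray, shallow rectangular dish 84 (x) x 50 (y) x 14 mm (z), about 55 g; this point is its centre, x along its length, z up. At the start second from the bottom; stays in the dispenser
- tray2_center (a point): white plastic counting tray, shallow rectangular dish 84 (x) x 50 (y) x 14 mm (z), about 55 g; this point is its centre, x along its length, z up. At the start third from the bottom; stays in the dispenser
- tray3_center (a point): white plastic counting tray, shallow rectangular dish 84 (x) x 50 (y) x 14 mm (z), about 55 g; this point is its centre, x along its length, z up. At the start top of the stack; stays in the dispenser
- dispenser_seat0 (a point): where the centre of the bottom tray in the dispenser lies, 37 mm above the bench
- dispenser_seat1 (a point): where the centre of the second tray in the dispenser lies, 51 mm above the bench
- dispenser_seat2 (a point): where the centre of the third tray in the dispenser lies, 65 mm above the bench
- stage_nest (a point): where the tray's centre lies on the light stage when fully home, 43 mm above the bench. x along the stage towards the end stop, y across, z up. The tray lies, either way round, on a raised white bed 84 (x) x 38 (y) mm, its top 36 mm above the bench and 12 mm above the slab, overhanging it by 6 mm on each long side
- stage: fixed light stage, cream slab 200 (x) x 150 (y) x 24 mm; origin under its centre, below the nest. Four dark corner rails, 6 mm higher than the bed, stand at x 24 to 42 mm either side of the middle, inner faces at y +-28 mm (3 mm play each side); the 48 mm between them is free for fingers. The dark end stop, 9 mm higher than the bed, has its face at x = +42 mm; the -x end is open
- jar_a: closed sample jar, 76 mm across, 120 mm tall, beyond the work; origin at its foot; leave alone
- jar_b: closed sample jar, 68 mm across, 100 mm tall, between the robot and the dispenser's ledge; origin at its foot; leave alone
- squirt_bottle: white bottle, 68 mm across, 170 mm tall, beyond the light stage; origin at its foot; leave alone
- brush: small brush 140 mm long lying on the bench near the robot; leave alone
Not all that is in view belongs to the job. Leave any blue or turquoise look-alike of the part that bears tray2_center alone.

How it is judged:
By the outcome, as a careful person would: the job done as asked, in the order asked, and still so for the second after the job is handed in, with the robot touching nothing.
It also fails if it takes over 48 s, if anything falls off the work surface, if the arm or the gripper's body presses on something with over 40 N, if the wrist force passes 120 N, or if a joint passes its speed limit or range.

## Working session

There is one attempt and no reset: what is moved stays moved. The work goes in short steps, Python scripts to look and compute and a tool call to move; the robot and the scene stay as the last step left them, time stands still between calls to the robot, and variables do not carry over. Pictures are saved under pics/ and viewed, about 8 in all and at most 12, crops included, and the job is handed in when it is done.

Besides the shell and the picture viewer there is one more tool, called in YAML: its name, and indented under it one key for each argument. carry_out: Moves the arm, as the interface text tells. Its arguments: {"type":"object","properties":{"moves":{"type":"array"},"squeeze":{"type":"number"}},"required":["moves"]}

```bash
ls; mkdir -p pics; python3 - <<'E'
from plant import r
import cv2,numpy as np
print(r.get_state()); print(r.tcp_to_grasp)
for n in("side","top"):
    im=r.capture(n); cv2.imwrite(f"pics/{n}0.png",im)
    p=r.camera_params(n); print(n,p); R=cv2.Rodrigues(np.array(p['rvec']))[0]; print(-R.T@np.array(p['tvec']).ravel())
E
```

```text
pics
{'time_s': 0.0, 'joints': array([ 8.58900236e+01,  2.05903400e+01,  6.30936313e-01, -1.88742037e-02,
       -7.01356588e+01, -1.65068061e+01]), 'qd': array([-0.03309144,  0.06153684, -0.0773113 , -0.04367464,  0.06505434,
       -0.03287914]), 'joint_torque': array([ 1.95192308e-05, -5.82722104e+01,  2.93058532e+01,  6.99723333e+00,
        7.06657040e-03, -1.64618368e-04]), 'tcp_pos': array([0.23753805, 0.63127676, 0.22561742]), 'eef_rot': array([  95.93599429,   89.90329534, -104.68721631]), 'contact_force': array([ 0.11788013,  0.26548404, -0.20507351]), 'moment': array([-0.02759563,  0.00545861,  0.01036429]), 'gripper_width': 0.08742238570460174}
0.0188
side {'K': array([[395.41382054,   0.        , 317.44989559],
       [  0.        , 395.41382054, 199.30709456],
       [  0.        ,   0.        ,   1.        ]]), 'D': array([-0.01356895,  0.        ,  0.        ,  0.        ,  0.        ]), 'rvec': array([ 0.91280275, -2.34043715,  1.23276805]), 'tvec': array([0.42484719, 0.2734041 , 0.65259816])}
[0.05078092 0.5693841  0.59527501]
top {'K': array([[506.41990483,   0.        , 322.47400153],
       [  0.        , 506.41990483, 193.93728396],
       [  0.        ,   0.        ,   1.        ]]), 'D': array([-0.02999644,  0.        ,  0.        ,  0.        ,  0.        ]), 'rvec': array([ 2.13495089, -2.10676862,  0.20768762]), 'tvec': array([-0.00736819,  0.57190412,  0.95823223])}
[3.77369875e-01 1.04099074e-03 1.05020404e+00]
```

View pics/side0.png

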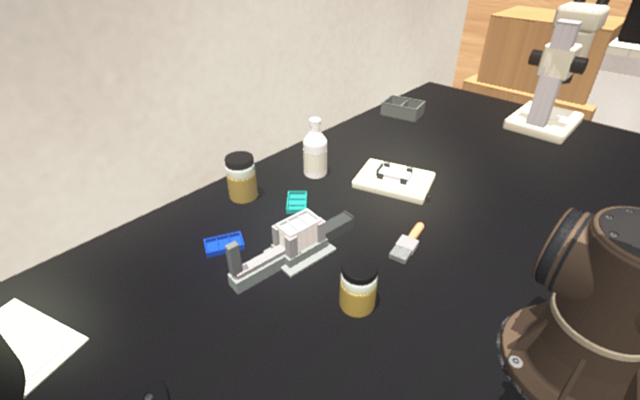

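View pics/top0.png

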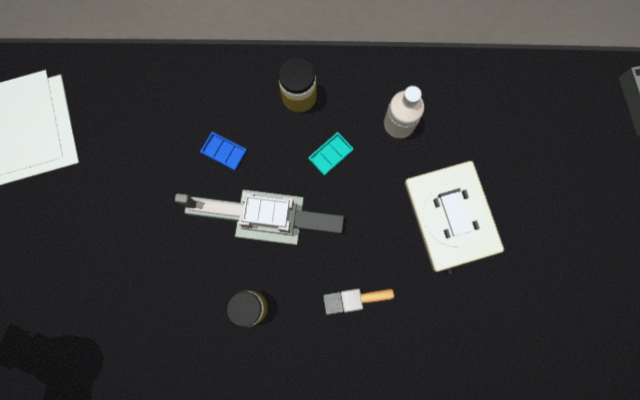

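The side view shows the dispenser at about (295,240) and its handle at (234,258). The top view shows the handle at (183,199), stack at (267,212), ledge at (320,222) and stage at (455,215). I'll enlarge the top view to measure.

```bash
cat > h.py <<'E'
import cv2,numpy as np
from plant import r
def ray(n,uv):
    p=r.camera_params(n);R=cv2.Rodrigues(np.array(p['rvec']))[0];t=np.array(p['tvec']).ravel()
    q=cv2.undistortPoints(np.array([[uv]],float),p['K'],p['D'])[0,0]
    return -R.T@t, R.T@np.array([q[0],q[1],1])
def onz(n,uv,z):
    c,d=ray(n,uv); return (c+d*(z-c[2])/d[2])
def proj(n,P):
    p=r.camera_params(n)
    return cv2.projectPoints(np.array(P,float).reshape(-1,3),p['rvec'],p['tvec'],p['K'],p['D'])[0].reshape(-1,2)
def rect(n,mask,z,k=0):
    cs,_=cv2.findContours(mask.astype(np.uint8),cv2.RETR_EXTERNAL,cv2.CHAIN_APPROX_NONE)
    c=sorted(cs,key=cv2.contourArea)[-1-k]
    W=np.array([onz(n,q[0],z)[:2] for q in c],np.float32)*1000
    return cv2.minAreaRect(W),cv2.boundingRect(c)
E
python3 - <<'E'
from h import *
im=cv2.imread('pics/top0.png')
a=cv2.resize(im[175:260,165:365],None,fx=4,fy=4,interpolation=cv2.INTER_CUBIC)
b=cv2.resize(im[150:280,390:520],None,fx=2,fy=2,interpolation=cv2.INTER_CUBIC)
c=np.zeros((600,800,3),np.uint8); c[:340]=a; c[340:600,:260]=b
im=cv2.imread('pics/side0.png')
c[340:600,270:800]=cv2.resize(im[205:295,210:370],(530,260),interpolation=cv2.INTER_CUBIC)
cv2.imwrite('pics/c1.png',c)
im=cv2.imread('pics/top0.png'); m=np.zeros(im.shape[:2],bool); m[150:280,395:515]=True
print(rect('top',(im.min(2)>150)&m,.024))
E
```

```text
(((538.69189453125, -270.3252258300781), (197.23988342285156, 147.66241455078125), 16.804296493530273), (406, 162, 97, 109))
```

View pics/c1.png

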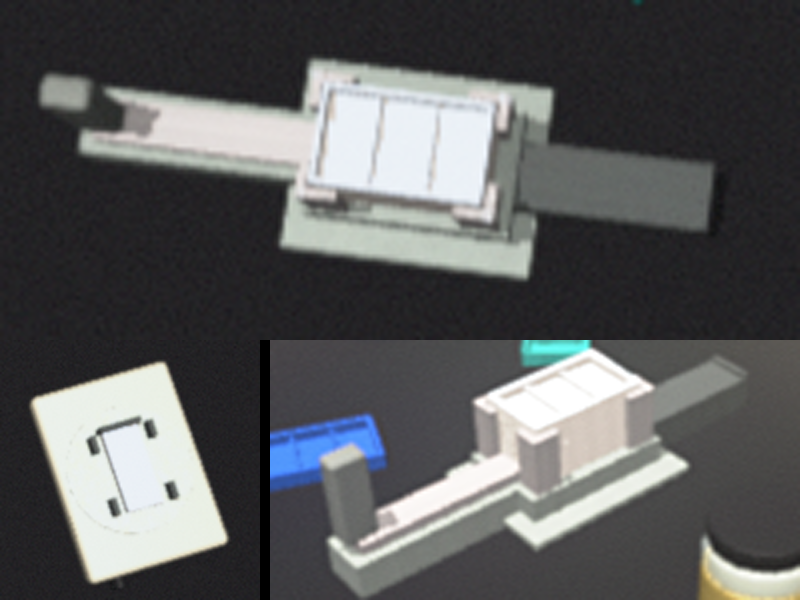

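The crop shows the stack's top at crop corners (325,82), (497,97), (489,205) and (308,188). The handle top is at (40–90, 75–108), the ledge's far end at (715,163)–(708,231), and the end stop on the upper side of the stage bed.

```bash
python3 - <<'E'
from h import *
f=lambda u,v,z:onz('top',(165+(u+.5)/4-.5,175+(v+.5)/4-.5),z)[:2]*1000
T=[f(*q,.086) for q in((325,82),(497,97),(489,205),(308,188))]
T=np.array(T);print(T,T.mean(0),np.linalg.norm(np.diff(T,axis=0),axis=1))
H=np.array([f(*q,.112) for q in((42,73),(91,77),(89,108),(40,107))]);print('handle',H,H.mean(0),np.linalg.norm(np.diff(H,axis=0),axis=1))
L=np.array([f(*q,.034) for q in((715,163),(708,231))]);print('ledge end',L,L.mean(0))
im=cv2.imread('pics/top0.png');m=np.zeros(im.shape[:2],bool);m[180:250,230:305]=True
print(rect('top',(im.min(2)>205)&m,.086))
# side
g=lambda u,v:(210+u*160/530,205+v*90/260)
print('side handle top',[onz('side',g(*q),.112)*1000 for q in((52,122),(52+22,105))], 'proj stack centre', proj('top',[.5367,.1,.086]))
m[:]=False;m[185:245,445:480]=True
b=cv2.inRange(im,(200,200,200),(255,255,255));hsv=cv2.cvtColor(im,cv2.COLOR_BGR2HSV);
mm=(hsv[...,1]<20)&(hsv[...,2]>210)
print(rect('top',mm&m,.036))
d=(im.max(2)<90)&m.astype(bool); mk=np.zeros_like(m);mk[175:250,420:490]=True
cs,_=cv2.findContours(((im.max(2)<110)&mk).astype(np.uint8),cv2.RETR_EXTERNAL,cv2.CHAIN_APPROX_NONE)
for c in cs:
  if cv2.contourArea(c)>5: q=c.mean(0)[0]; print(q,onz('top',q,.042)[:2]*1000)
E
```

```text
[[561.59832945 148.77583388]
 [555.34199734  65.17811366]
 [502.67776847  67.66615934]
 [509.68837385 154.77969639]] [532.32661728 109.09995082] [83.83150074 52.72296818 87.39517678]
handle [[559.13459122 278.98401762]
 [557.52539843 255.60849563]
 [542.64225642 255.59985754]
 [542.80024317 278.80691668]] [550.52562231 267.24982187] [23.4308457  14.88314451 23.2075969 ]
ledge end [[532.41322979 -42.75151077]
 [497.7351201  -39.4035028 ]] [515.07417495 -41.07750678]
(((533.3085327148438, 121.36276245117188), (116.43156433105469, 61.17283630371094), 83.3940200805664), (230, 192, 62, 34))
side handle top [array([549.04734374, 280.14483679, 112.        ]), array([553.45756582, 261.63799234, 112.        ])] proj stack centre [[270.58656839 208.13234766]]
(((537.7743530273438, -284.1670837402344), (70.17200469970703, 124.5599136352539), 88.09112548828125), (445, 185, 35, 60))
[446.25 233.5 ] [ 497.1891739  -248.80297446]
[421.69565217 240.30434783] [ 482.93381172 -199.12673974]
[475.11764706 224.82352941] [ 515.43098029 -307.75080086]
[435.875 202.5  ] [ 560.02488    -229.79510803]
[464.55555556 194.5       ] [ 577.34554414 -288.89203014]
[448.24390244 192.48780488] [ 581.0663622  -255.68714773]
[485.89041096 188.16438356] [ 591.12818048 -333.25815195]
```

```bash
python3 - <<'E'
from h import *
from scipy.spatial.transform import Rotation as Ro
s=r.get_state();M=Ro.from_euler('xyz',s['eef_rot'],degrees=True).as_matrix();print(M.round(3))
print('y az',np.degrees(np.arctan2(M[1,1],M[0,1])))
h=np.array([550.5,267.2]);u=np.array([-.1134,-.9935]);st=np.array([532.5,109.1])
print('push start',h-u*(12+9.5+12),'push end',h+u*94-u*21.5,'tray',st+u*100)
E
```

```text
[[-0.    -0.352 -0.936]
 [-0.001 -0.936  0.352]
 [-1.     0.002 -0.   ]]
y az -110.62160709364268
push start [554.2989  300.48225] push end [542.2785  195.17125] tray [521.16   9.75]
```

carry_out:
  moves:
    - [32, -32, 0, 0, 0, -0.1325, 0]
    - [64, -64, 0, 0, 0, -0.265, 0]
    - [96, -97, 0, 0, 0, -0.3975, 0]
    - [128, -129, 0, 0, 0, -0.53, 0]
    - [160, -161, 0, 0, 0, -0.6625, 0]
  squeeze: 20

```text
time_s: 0.6
tcp_pos: [0.3985, 0.4692, 0.2263]
eef_rot: [115.2, 90.0, -123.6]
contact_force: [0.8, -0.5, 0.3]
gripper_width: 0.0534
```

carry_out:
  moves:
    - [32, -32, 0, 0, 0, -0.1325, 0]
    - [64, -64, 0, 0, 0, -0.265, 0]
    - [96, -97, 0, 0, 0, -0.3975, 0]
    - [128, -129, 0, 0, 0, -0.53, 0]
    - [157, -167, 0, 0, 0, -0.6625, 0]

```text
time_s: 1.1
tcp_pos: [0.5558, 0.3025, 0.2261]
eef_rot: [133.1, 90.0, -143.7]
contact_force: [-0.1, 0.9, 0.0]
gripper_width: 0.0133
```

carry_out:
  moves:
    - [0, 0, -30, 0, 0, 0, 0]
    - [0, 0, -50, 0, 0, 0, 0]
    - [0, 0, -50, 0, 0, 0, 0]

```text
time_s: 1.4
tcp_pos: [0.5532, 0.3018, 0.173]
eef_rot: [133.3, 89.6, -143.4]
contact_force: [-0.9, 1.1, -0.5]
gripper_width: 0.0008
```

```bash
python3 - <<'E'
from h import *
a=r.capture('side');b=r.capture('top')
print(proj('side',[[.5545,.3015,.177]]),proj('top',[[.5545,.3015,.177]]),r.get_state()['tcp_pos'])
c=np.zeros((400,800,3),np.uint8)
c[:,:400]=cv2.resize(a[120:320,150:350],(400,400));c[:,400:]=cv2.resize(b[120:270,130:280],(400,400))
cv2.imwrite('pics/c2.png',c)
E
```

```text
[[208.61533163 223.33883262]] [[151.89428271 188.13649409]] [0.5547153  0.3037069  0.17666647]
```

View pics/c2.png

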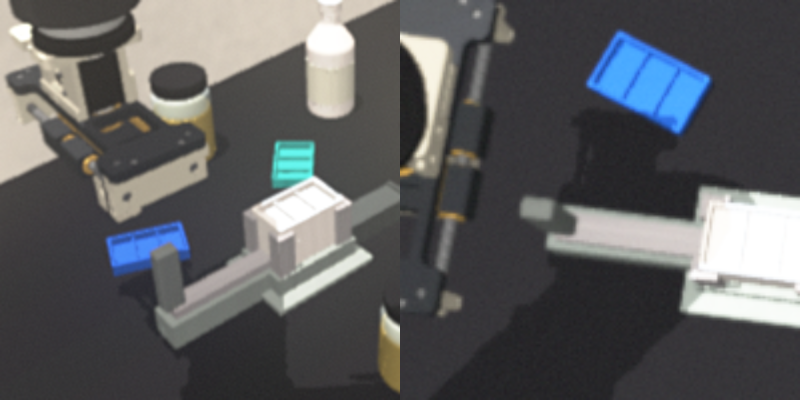

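The fingers stand just behind the handle in line with it (fingertip about (152,188) in the top view, handle (183,199)). Descending, then pushing.

carry_out:
  moves:
    - [0, 0, -40, 0, 0, 0, 0]
    - [0, 0, -82, 0, 0, 0, 0]
    - [0, -1, -82, 0, 0, 0, 0]

```text
time_s: 1.8
tcp_pos: [0.5521, 0.3014, 0.0907]
eef_rot: [133.8, 89.6, -142.7]
contact_force: [-0.8, -0.6, -0.6]
gripper_width: 0.0005
```

carry_out:
  moves:
    - [-1, -10, 0, 0, 0, 0, 0]
    - [-2, -20, 0, 0, 0, 0, 0]
    - [-3.5, -30, 0, 0, 0, 0, 0]
    - [-4.5, -40, 0, 0, 0, 0, 0]
    - [-5.7, -50, 0, 0, 0, 0, 0]

```text
time_s: 2.3
tcp_pos: [0.5507, 0.2571, 0.0972]
eef_rot: [-26.4, 89.4, 57.1]
contact_force: [0.1, 16.5, -12.3]
gripper_width: 0.0004
```

carry_out:
  moves:
    - [-1.2, -10, 0, 0, 0, 0, 0]
    - [-2.3, -20, 0, 0, 0, 0, 0]
    - [-3.5, -30, 0, 0, 0, 0, 0]
    - [-4.6, -40, 0, 0, 0, 0, 0]
    - [-5, -45, 0, 0, 0, 0, 0]

```text
time_s: 2.8
tcp_pos: [0.5455, 0.2109, 0.0972]
eef_rot: [-29.3, 89.5, 54.2]
contact_force: [-2.2, 12.9, -11.0]
gripper_width: 0.0003
```

carry_out:
  moves:
    - [-0.5, -4, 0, 0, 0, 0, 0]
    - [-1, -8, 0, 0, 0, 0, 0]
    - [-1.3, -11, 0, 0, 0, 0, 0]
    - [-1.4, -12, 0, 0, 0, 0, 0]

```text
time_s: 3.2
tcp_pos: [0.5442, 0.1991, 0.0973]
eef_rot: [-30.1, 89.5, 53.3]
contact_force: [-0.1, 13.6, -8.3]
gripper_width: 0.0005
```

```bash
python3 - <<'E'
from h import *
a=r.capture('side');b=r.capture('top');s=r.get_state();print(s['tcp_pos'],s['contact_force'])
c=np.zeros((400,800,3),np.uint8)
c[:,:400]=cv2.resize(a[180:300,230:390],(400,300))[:300] if 0 else cv2.resize(a[160:320,220:380],(400,400));c[:,400:]=cv2.resize(b[140:290,210:360],(400,400))
cv2.imwrite('pics/c3.png',c)
E
```

```text
[0.54414522 0.19900678 0.09728408] [-0.87969353 11.55666988 -7.98102998]
```

View pics/c3.png

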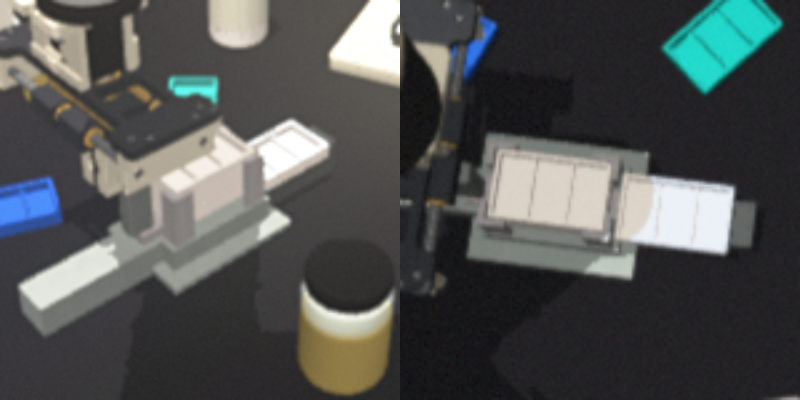

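The tray is out on the ledge (top crop 615–735, 175–253), with about 8 mm left to the lip. I'll keep pushing until it meets the stop.

carry_out:
  moves:
    - [-0.3, -3, 0, 0, 0, 0, 0]
    - [-0.6, -6, 0, 0, 0, 0, 0]
    - [-0.6, -6, 0, 0, 0, 0, 0]

```text
time_s: 3.6
tcp_pos: [0.5443, 0.1979, 0.0975]
eef_rot: [-23.1, 89.0, 60.4]
contact_force: [-5.7, 32.1, -12.3]
gripper_width: 0.0004
```

The force jumped to 32 N with almost no motion, so the plunger is fully in. Retreating along the axis to let it return.

carry_out:
  moves:
    - [2, 15, 0, 0, 0, 0, 0]
    - [5, 40, 0, 0, 0, 0, 0]
    - [8, 70, 0, 0, 0, 0, 0]
    - [11, 100, 0, 0, 0, 0, 0]
    - [14, 125, 0, 0, 0, 0, 0]

```text
time_s: 4.1
tcp_pos: [0.5575, 0.3168, 0.0984]
eef_rot: [-45.0, 89.7, 38.5]
contact_force: [-0.3, -1.0, -0.8]
gripper_width: 0.0005
```

carry_out:
  moves:
    - [0, 0, 0, 0, 0, 0, 0]
    - [0, 0, 40, 0, 0, 0, 0]
    - [0, 0, 90, 0, 0, 0, 0]
    - [0, 0, 110, 0, 0, 0, 0]
    - [0, 0, 110, 0, 0, 0, 0]

```text
time_s: 4.6
tcp_pos: [0.5582, 0.3154, 0.2122]
eef_rot: [-44.8, 89.4, 38.7]
contact_force: [0.0, -0.4, 0.4]
gripper_width: 0.0006
```

```bash
python3 - <<'E'
from h import *
a=r.capture('side');b=r.capture('top');s=r.get_state();print(s['tcp_pos'],s['contact_force'])
cv2.imwrite('pics/top4.png',b)
c=np.zeros((400,800,3),np.uint8)
c[:,:400]=cv2.resize(a[160:320,220:380],(400,400));c[:,400:]=cv2.resize(b[130:290,200:360],(400,400))
cv2.imwrite('pics/c4.png',c)
m=np.zeros(b.shape[:2],bool);m[180:260,293:345]=True
print(rect('top',(b.min(2)>150)&m,.044))
E
```

```text
[0.55634116 0.31432765 0.20737661] [ 0.39293147 -0.30066224 -0.16961876]
(((521.5819091796875, 16.376367568969727), (97.1302261352539, 84.50537109375), 1.3727892637252808), (293, 196, 43, 49))
```

View pics/c4.png

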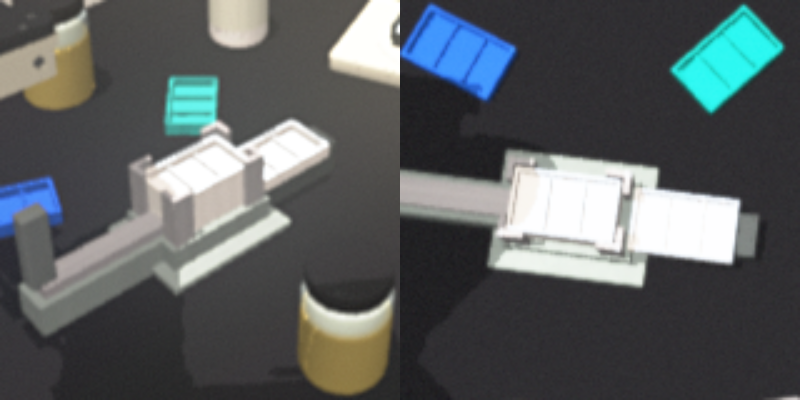

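The plunger is back at rest (side crop (35,240)) and the stack has dropped below the post tops. The tray lies on the ledge at top-crop corners (633,187), (740,197), (735,265) and (630,253).

```bash
python3 - <<'E'
from h import *
b=cv2.imread('pics/top4.png')
T=np.array([onz('top',(200+(x-400+.5)/2.5-.5,130+(y+.5)/2.5-.5),.044)[:2]*1000 for x,y in((633,187),(740,197),(735,265),(630,253))])
print(T.round(1),T.mean(0),np.linalg.norm(np.diff(T,axis=0),axis=1))
m=np.zeros(b.shape[:2],bool);m[203:236,306:345]=True
(c,s,a),bb=rect('top',(b.min(2)>165)&m,.044);print(c,s,a,bb)
E
```

```text
[[551.7  59.6]
 [544.7 -26.8]
 [489.7 -23.2]
 [498.2  60.7]] [521.05064446  17.54828097] [86.63827304 55.09965151 84.34924446]
(520.0774536132812, 6.214012145996094) (59.90633010864258, 51.88565444946289) 83.55473327636719 (306, 206, 30, 29)
```

carry_out:
  moves:
    - [-5, -45, 0, 0, 0, 0, 75]
    - [-10, -93, 0, 0, 0, 0, 75]
    - [-16, -142, 0, 0, 0, 0, 75]
    - [-22, -191, 0, 0, 0, 0, 75]
    - [-28, -240, 0, 0, 0, 0, 75]

```text
time_s: 5.2
tcp_pos: [0.5267, 0.0724, 0.2044]
eef_rot: [126.7, 90.0, -149.8]
contact_force: [0.5, -0.1, 1.0]
gripper_width: 0.0349
```

carry_out:
  moves:
    - [-4, -35, 0, 0, 0, 0, 75]
    - [-6, -58, 0, 0, 0, 0, 75]
    - [-6, -58, -40, 0, 0, 0, 75]
    - [-6, -58, -85, 0, 0, 0, 75]
    - [-6, -58, -85, 0, 0, 0, 75]

```text
time_s: 5.7
tcp_pos: [0.5173, 0.0147, 0.1146]
eef_rot: [111.5, 89.4, -165.2]
contact_force: [-1.3, -0.5, 0.2]
gripper_width: 0.0648
```

```bash
python3 - <<'E'
from h import *
a=r.capture('side');b=r.capture('top');P=[r.get_state()['tcp_pos'] for _ in range(3)];print(P,r.get_state()['contact_force'],r.get_state()['gripper_width'])
print(proj('side',[.522,.017,.12])) 
c=np.zeros((400,800,3),np.uint8)
c[:,:400]=cv2.resize(a[120:280,220:380],(400,400));c[:,400:]=cv2.resize(b[110:310,220:420],(400,400))
cv2.imwrite('pics/c5.png',c)
E
```

```text
[array([0.52162097, 0.01615922, 0.11987124]), array([0.52162097, 0.01615922, 0.11987124]), array([0.52162097, 0.01615922, 0.11987124])] [ 0.08446862 -0.30787409  0.15713617] 0.06549683393099467
[[330.82184994 191.25529286]]
```

View pics/c5.png

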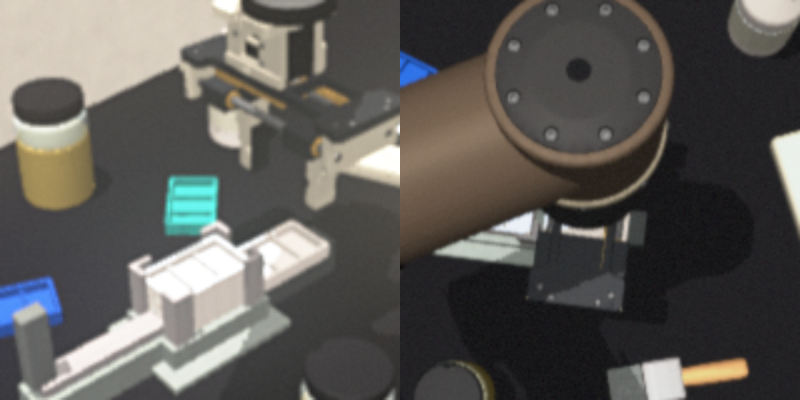

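The open fingers straddle the tray on the ledge, with the tray at side crop (290,245). Descending and gripping.

carry_out:
  moves:
    - [0, 0, -35, 0, 0, 0, 75]
    - [0, 0, -65, 0, 0, 0, 75]
    - [0, 0, -85, 0, 0, 0, 75]
    - [0, 0, -96, 0, 0, 0, 75]
    - [0, 0, -96, 0, 0, 0, 75]

```text
time_s: 6.3
tcp_pos: [0.5225, 0.017, 0.024]
eef_rot: [-170.5, 90.0, -87.0]
contact_force: [-1.1, 0.5, 1.0]
gripper_width: 0.0657
```

carry_out:
  moves:
    - [0, 0, 0, 0, 0, 0, 40]
    - [0, 0, 0, 0, 0, 0, 40]
    - [0, 0, 0, 0, 0, 0, 40]
    - [0, 0, 0, 0, 0, 0, 40]
    - [0, 0, 0, 0, 0, 0, 40]
  squeeze: 15

```text
time_s: 6.8
tcp_pos: [0.5228, 0.0171, 0.0249]
eef_rot: [-67.0, 89.9, 16.5]
contact_force: [-2.5, 1.4, 7.5]
gripper_width: 0.0499
```

carry_out:
  moves:
    - [0, 0, 5, 0, 0, 0, 40]
    - [0, 0, 20, 0, 0, 0, 40]
    - [0, 0, 50, 0, 0, 0, 40]
    - [0, 0, 90, 0, 0, 0, 40]
    - [0, 0, 110, 0, 0, 0, 40]

```text
time_s: 7.3
tcp_pos: [0.5232, 0.017, 0.1372]
eef_rot: [-70.7, 89.8, 12.8]
contact_force: [0.3, 0.4, -0.1]
gripper_width: 0.0497
```

```bash
python3 - <<'E'
from h import *
a=r.capture('side');s=r.get_state();print(s['tcp_pos'],s['contact_force'],s['gripper_width'])
c=cv2.resize(a[80:320,200:480],(700,600));cv2.imwrite('pics/c6.png',c)
E
```

```text
[0.52451758 0.01725068 0.13958644] [0.95773597 0.92204943 1.56112451] 0.04987061674729631
```

View pics/c6.png

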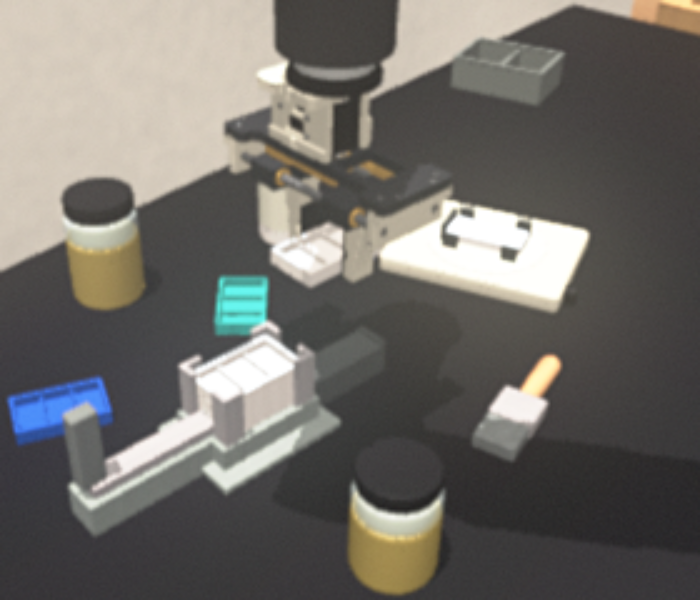

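The tray is held level at (310,255) in the crop, and the stack and other objects are unmoved. Carrying it to the stage at height.

carry_out:
  moves:
    - [1, -36, 0, 0, 0, -0.1455, 40]
    - [2.5, -72, 0, 0, 0, -0.291, 40]
    - [3.8, -108, 0, 0, 0, -0.4365, 40]
    - [5, -144, 0, 0, 0, -0.582, 40]

```text
time_s: 7.75
tcp_pos: [0.5267, -0.1285, 0.1339]
eef_rot: [-31.2, 90.0, 18.6]
contact_force: [1.2, 1.3, 0.4]
gripper_width: 0.0496
```

carry_out:
  moves:
    - [1, -36, 0, 0, 0, -0.1455, 40]
    - [2.5, -72, 0, 0, 0, -0.291, 40]
    - [3.8, -108, 0, 0, 0, -0.4365, 40]
    - [5, -144, 0, 0, 0, -0.582, 40]
    - [5, -144, 0, 0, 0, -0.582, 40]

```text
time_s: 8.25
tcp_pos: [0.5315, -0.2747, 0.1333]
eef_rot: [-154.0, 90.0, -137.7]
contact_force: [0.1, 1.2, -0.7]
gripper_width: 0.0498
```

carry_out:
  moves:
    - [0, 0, -20, 0, 0, 0, 40]
    - [0, 0, -50, 0, 0, 0, 40]
    - [0, 0, -79, 0, 0, 0, 40]
    - [0, 0, -79, 0, 0, 0, 40]

```text
time_s: 8.65
tcp_pos: [0.5289, -0.2702, 0.051]
eef_rot: [147.2, 89.6, 163.9]
contact_force: [-0.9, 0.3, -0.6]
gripper_width: 0.0498
```

```bash
python3 - <<'E'
from h import *
a=r.capture('side');b=r.capture('top');s=r.get_state();print(s['tcp_pos'],s['eef_rot'],s['contact_force'],s['gripper_width'])
cv2.imwrite('pics/side7.png',a);cv2.imwrite('pics/top7.png',b)
c=np.zeros((600,800,3),np.uint8)
c[:,:500]=cv2.resize(a[120:216,345:445],(500,480))[0:480].copy() if 0 else cv2.resize(a[110:230,345:445],(500,600),interpolation=cv2.INTER_CUBIC)
c[:300,500:]=cv2.resize(b[140:290,380:530],(300,300));cv2.imwrite('pics/c7.png',c)
S=cv2.imread('pics/side0.png');c=cv2.resize(S[150:210,345:445],(800,480),interpolation=cv2.INTER_CUBIC);cv2.imwrite('pics/s0.png',c)
E
```

```text
[ 0.53192328 -0.27111705  0.05490736] [ 172.82315036   89.93813685 -170.34168098] [ 0.44656711  0.28258395 -0.03833888] 0.04971362666084482
```

View pics/c7.png

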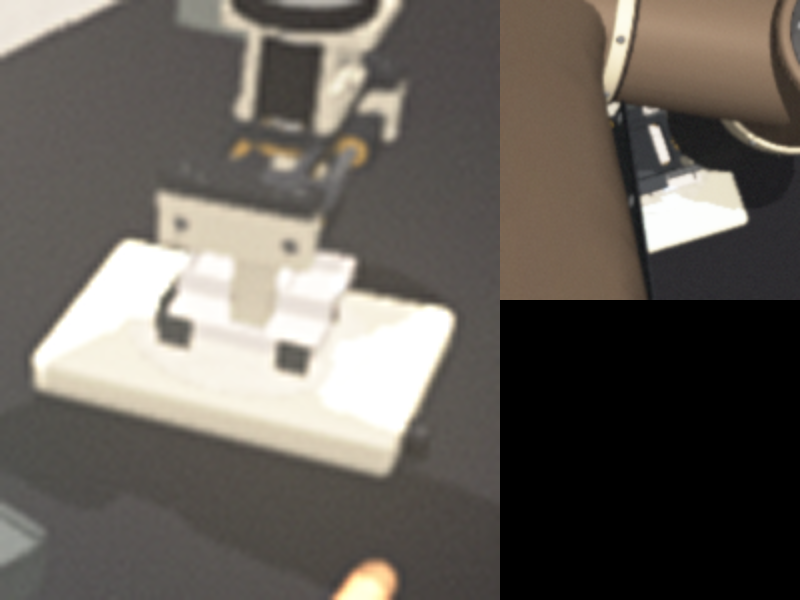

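The side view shows the tray hovering over the bed between the rails (near rails at crop (175,332) and (293,357)). I'll check the nest estimate against the rails' and stop's extents in both views.

```bash
python3 - <<'E'
from h import *
def box(n,x0,x1,y0,y1,C,yaw=np.radians(16.8)):
    P=[[C[0]+np.cos(yaw)*x-np.sin(yaw)*y,C[1]+np.sin(yaw)*x+np.cos(yaw)*y,z] for x in(x0,x1) for y in (y0,y1) for z in(.024,.042)]
    q=proj(n,P); return q.min(0).round(1),q.max(0).round(1)
C=(.538,-.2695)
for n,roi,th in(('side',(160,190,370,420),120),('top',(183,245,428,485),120)):
    im=cv2.imread(f'pics/{n}0.png');m=np.zeros(im.shape[:2],np.uint8);a,b,c,d=roi;m[a:b,c:d]=(im.max(2)<th)[a:b,c:d]
    k,l,s,ce=cv2.connectedComponentsWithStats(m)
    for i in range(1,k):
        if s[i,4]>4: print(n,'blob',s[i,:2]-.5,s[i,:2]+s[i,2:4]-.5,s[i,4])
    for sx in(1,-1):
        for sy in(1,-1):
            print(n,sx,sy,*box(n,*sorted((sx*.024,sx*.042)),*sorted((sy*.028,sy*.036)),C))
    print('sl',proj(n,[[C[0]+np.cos(.2932)*x-np.sin(.2932)*y,C[1]+np.sin(.2932)*x+np.cos(.2932)*y,.024] for x,y in((.1,.075),(.1,-.075),(-.1,-.075),(-.1,.075))]).round(1).tolist())
E
```

```text
side blob [383.5 159.5] [419.5 167.5] 156
side blob [384.5 163.5] [388.5 165.5] 7
side blob [406.5 168.5] [411.5 170.5] 7
side blob [376.5 172.5] [382.5 177.5] 19
side blob [400.5 178.5] [405.5 183.5] 18
side 1 1 [374.8 172.1] [382.6 180.6]
side 1 -1 [382.1 161.9] [389.6 170. ]
side -1 1 [398.1 177.5] [406.2 186.2]
side -1 -1 [404.5 166.9] [412.4 175.1]
sl [[350.0, 181.0], [368.6, 157.5], [435.1, 172.0], [422.6, 198.8]]
top blob [480.5 182.5] [484.5 192.5] 25
top blob [437.5 188.5] [459.5 197.5] 47
top blob [461.5 190.5] [467.5 198.5] 32
top blob [433.5 198.5] [438.5 206.5] 29
top blob [472.5 220.5] [478.5 229.5] 32
top blob [443.5 229.5] [448.5 237.5] 28
top 1 1 [430.5 197.6] [438.9 208.5]
top 1 -1 [459.7 189.1] [468.7 200.1]
top -1 1 [440.7 228.7] [449.4 239.3]
top -1 -1 [470.1 219.9] [479.4 230.6]
sl [[403.9, 179.0], [471.8, 159.8], [504.1, 251.5], [434.3, 272.3]]
```

The nest estimate agrees within about 1 mm in both views. Lowering onto the bed.

carry_out:
  moves:
    - [0, 0, -8, 0, 0, 0, 40]
    - [0, 0, -16, 0, 0, 0, 40]
    - [0, 0, -21, 0, 0, 0, 40]
    - [0, 0, -24, 0, 0, 0, 40]
    - [0, 0, -24, 0, 0, 0, 40]

```text
time_s: 9.25
tcp_pos: [0.532, -0.2712, 0.0307]
eef_rot: [-82.1, 90.0, -65.3]
contact_force: [-0.2, -0.6, -1.3]
gripper_width: 0.0501
```

Now slide along stage +x towards the stop (x 0.957, y 0.289), with the tray barely above or on the bed.

carry_out:
  moves:
    - [1, 0.3, -0.5, 0, 0, 0, 40]
    - [2.4, 0.7, -1, 0, 0, 0, 40]
    - [3.8, 1.1, -1, 0, 0, 0, 40]
    - [4.8, 1.4, -1, 0, 0, 0, 40]
    - [4.8, 1.4, -1, 0, 0, 0, 40]

```text
time_s: 9.75
tcp_pos: [0.5357, -0.2704, 0.0305]
eef_rot: [-177.3, 89.9, -160.6]
contact_force: [-6.5, -1.1, 10.4]
gripper_width: 0.05
```

carry_out:
  moves:
    - [1, 0.3, 0, 0, 0, 0, 40]
    - [2, 0.6, 0, 0, 0, 0, 40]
    - [2, 0.6, 0, 0, 0, 0, 40]

```text
time_s: 10.05
tcp_pos: [0.5358, -0.2704, 0.0305]
eef_rot: [172.5, 89.7, -170.7]
contact_force: [-11.3, -4.4, 14.6]
gripper_width: 0.0502
```

The force is purely along the stage's −x, so the tray is on the stop. Releasing and rising.

carry_out:
  moves:
    - [0, 0, 0.5, 0, 0, 0, 75]
    - [0, 0, 0.5, 0, 0, 0, 75]
    - [0, 0, 0.5, 0, 0, 0, 75]
    - [0, 0, 0.5, 0, 0, 0, 75]
    - [0, 0, 0.5, 0, 0, 0, 75]

```text
time_s: 10.55
tcp_pos: [0.5389, -0.2691, 0.0299]
eef_rot: [97.5, 90.0, 114.3]
contact_force: [-0.9, -0.1, 0.4]
gripper_width: 0.0657
```

carry_out:
  moves:
    - [0, 0, 10, 0, 0, 0, 75]
    - [0, 0, 40, 0, 0, 0, 75]
    - [0, 0, 85, 0, 0, 0, 75]
    - [0, 0, 130, 0, 0, 0, 75]
    - [0, 0, 170, 0, 0, 0, 75]

```text
time_s: 11.05
tcp_pos: [0.5389, -0.2693, 0.2033]
eef_rot: [-37.3, 89.9, -20.5]
contact_force: [0.7, 0.5, -0.4]
gripper_width: 0.0655
```

carry_out:
  moves:
    - [0, 45, 0, 0, 0, 0, 75]
    - [0, 90, 0, 0, 0, 0, 75]
    - [0, 135, 0, 0, 0, 0, 75]
    - [0, 180, 0, 0, 0, 0, 75]
    - [0, 225, 0, 0, 0, 0, 75]

```text
time_s: 11.55
tcp_pos: [0.5385, -0.0425, 0.2011]
eef_rot: [-4.8, 89.9, 12.0]
contact_force: [0.5, 0.1, 1.0]
gripper_width: 0.0655
```

```bash
python3 - <<'E'
from h import *
a=r.capture('side');b=r.capture('top');s=r.get_state();print(s['tcp_pos'],s['contact_force'],s['time_s'])
cv2.imwrite('pics/side8.png',a);cv2.imwrite('pics/top8.png',b)
c=np.zeros((600,800,3),np.uint8)
c[:,:400]=cv2.resize(b[175:250,430:480],(400,600),interpolation=cv2.INTER_CUBIC)
c[:300,400:]=cv2.resize(a[150:210,350:430],(400,300),interpolation=cv2.INTER_CUBIC)
c[300:,400:]=cv2.resize(a[130:330,180:447],(400,300));cv2.imwrite('pics/c8.png',c)
E
```

```text
[ 0.53899787 -0.04002962  0.20118744] [0.23606129 0.55403274 0.17061052] 11.65
```

View pics/c8.png

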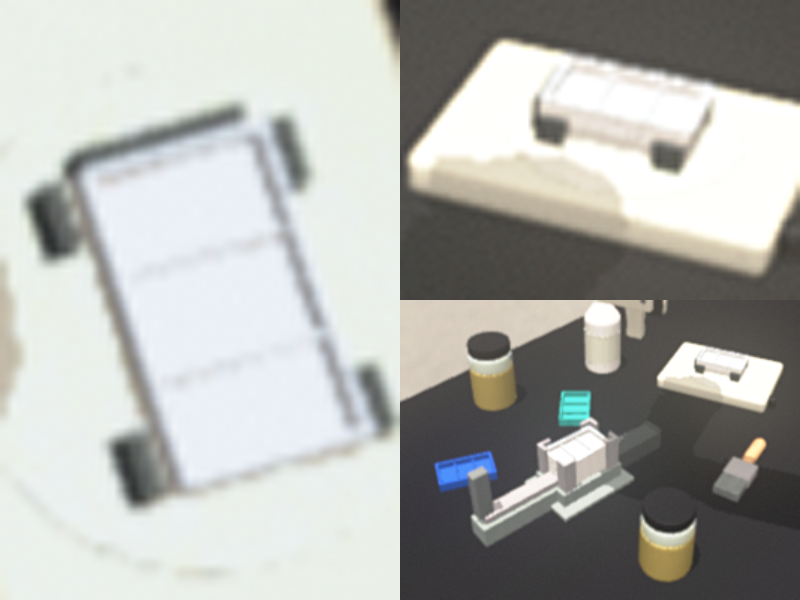

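The tray lies flat between the four rails, with its end at the stop (top-crop corners (72,172), (270,122), (385,430), (180,492)). Everything else is in place. Quick numeric check before handing in.

```bash
python3 - <<'E'
from h import *
T=np.array([onz('top',(430+(x+.5)/8-.5,175+(y+.5)/8-.5),.05)[:2]*1000 for x,y in((72,172),(270,122),(387,430),(180,492))])
print(T.round(1),T.mean(0).round(1),np.linalg.norm(np.diff(T,axis=0),axis=1))
d=T.mean(0)-[538,-269.5];c,s=np.cos(.2932),np.sin(.2932);print('offset stage axes',d@[c,s],d@[-s,c])
e=T[0]+T[1]-T[3]-T[2];print('yaw',np.degrees(np.arctan2(e[1],e[0])))
# stop face edge on top, z .045
S=[onz('top',(430+(x+.5)/8-.5,175+(y+.5)/8-.5),.045)[:2]*1000-[538,-269.5] for x,y in((75,168),(245,115))];print('stop face x',[q@[c,s] for q in S],'tray end x',[(q-[538,-269.5])@[c,s] for q in T])
# changes elsewhere between first and last picture (others undisturbed)
a=cv2.imread('pics/side0.png');b=cv2.imread('pics/side8.png')
for n,(x,y,w,h) in dict(jar_a=(222,150,40,55),jar_b=(335,260,48,58),bottle=(300,128,30,52),brush=(388,222,40,42),handle=(222,240,24,50)).items():
    print(n,cv2.phaseCorrelate(*[cv2.cvtColor(i[y:y+h,x:x+w],cv2.COLOR_BGR2GRAY).astype(np.float32) for i in(a,b)]))
E
```

```text
[[ 571.8 -233.8]
 [ 585.4 -284.5]
 [ 507.4 -310.7]
 [ 491.3 -258.2]] [ 539.  -271.8] [52.44707529 82.27476004 54.82892744]
offset stage axes 0.2671063681229241 -2.4717786964229833
yaw 17.713579528945385
stop face x [np.float64(44.066990304571895), np.float64(45.10425147159889)] tray end x [np.float64(42.707590764442145), np.float64(41.04169572821201), np.float64(-41.19409351653078), np.float64(-41.48676750363179)]
jar_a ((-0.05520734006249839, 0.0754647926802896), 0.9825329617659251)
jar_b ((-0.029756804952558724, 0.06705542864506953), 0.8899061418241925)
bottle ((-0.14079823429226046, -0.04510754142238227), 0.8364266483872025)
brush ((-0.10181344434767325, 0.6596241532757041), 0.8491497196091546)
handle ((0.03082513355525407, -0.039101862943056176), 1.0098054055372874)
```

The image can't settle a 1–2 mm gap at the stop, and friction may have produced part of that force. There's plenty of time, so I'll nudge the tray's open end with shut fingers to make sure it's home.

carry_out:
  moves:
    - [-12, -48, 0, 0, 0, 0, 0]
    - [-24, -96, 0, 0, 0, 0, 0]
    - [-36, -144, 0, 0, 0, 0, 0]
    - [-48, -192, 0, 0, 0, 0, 0]
    - [-60, -238, 0, 0, 0, 0, 0]

```text
time_s: 12.15
tcp_pos: [0.4779, -0.2843, 0.201]
eef_rot: [-36.7, 89.9, -19.9]
contact_force: [2.0, 0.2, 0.6]
gripper_width: 0.0315
```

carry_out:
  moves:
    - [-3, -7, 0, 0, 0, 0, 0]
    - [-3, -7, -45, 0, 0, 0, 0]
    - [-3, -7, -90, 0, 0, 0, 0]
    - [-3, -7, -130, 0, 0, 0, 0]
    - [-3, -7, -159, 0, 0, 0, 0]

```text
time_s: 12.65
tcp_pos: [0.4747, -0.289, 0.0392]
eef_rot: [142.7, 89.9, 159.4]
contact_force: [-0.1, -0.1, -1.3]
gripper_width: 0.0001
```

carry_out:
  moves:
    - [0, 0, 0, 0, 0, 0, 0]
    - [2, 0.6, 0, 0, 0, 0, 0]
    - [4, 1.2, 0, 0, 0, 0, 0]
    - [6, 1.8, 0, 0, 0, 0, 0]
    - [7, 2.1, 0, 0, 0, 0, 0]

```text
time_s: 13.15
tcp_pos: [0.484, -0.2872, 0.0426]
eef_rot: [-29.5, 89.8, -12.7]
contact_force: [0.4, 0.0, 0.1]
gripper_width: 0.0003
```

carry_out:
  moves:
    - [1, 0.3, 0, 0, 0, 0, 0]
    - [2, 0.6, 0, 0, 0, 0, 0]
    - [3, 0.9, 0, 0, 0, 0, 0]
    - [4, 1.2, 0, 0, 0, 0, 0]
    - [4, 1.2, 0, 0, 0, 0, 0]

```text
time_s: 13.65
tcp_pos: [0.4869, -0.2859, 0.041]
eef_rot: [178.1, 90.0, -165.1]
contact_force: [0.0, -1.0, 0.2]
gripper_width: 0.0006
```

carry_out:
  moves:
    - [1, 0.3, 0, 0, 0, 0, 0]
    - [2, 0.6, 0, 0, 0, 0, 0]
    - [3, 0.9, 0, 0, 0, 0, 0]
    - [3, 0.9, 0, 0, 0, 0, 0]

```text
time_s: 14.05
tcp_pos: [0.4879, -0.2855, 0.0409]
eef_rot: [164.4, 89.8, -178.8]
contact_force: [-5.1, -4.2, 4.2]
gripper_width: 0.0003
```

carry_out:
  moves:
    - [1, 0.3, 0, 0, 0, 0, 0]
    - [2, 0.6, 0, 0, 0, 0, 0]
    - [2, 0.6, 0, 0, 0, 0, 0]

```text
time_s: 14.35
tcp_pos: [0.488, -0.2854, 0.0409]
eef_rot: [165.1, 89.6, -178.2]
contact_force: [-11.2, -7.6, 8.3]
gripper_width: 0.0007
```

carry_out:
  moves:
    - [-10, -3, 0, 0, 0, 0, 0]
    - [-22, -6.6, 0, 0, 0, 0, 0]
    - [-22, -6.6, 40, 0, 0, 0, 0]
    - [-22, -6.6, 90, 0, 0, 0, 0]
    - [-22, -6.6, 140, 0, 0, 0, 0]

```text
time_s: 14.85
tcp_pos: [0.4689, -0.2909, 0.1824]
eef_rot: [127.5, 90.0, 144.3]
contact_force: [2.2, -0.1, -0.1]
gripper_width: 0.0006
```

carry_out:
  moves:
    - [0, 45, 0, 0, 0, 0, 0]
    - [0, 90, 0, 0, 0, 0, 0]
    - [0, 135, 0, 0, 0, 0, 0]
    - [0, 180, 0, 0, 0, 0, 0]
    - [0, 225, 0, 0, 0, 0, 0]

```text
time_s: 15.35
tcp_pos: [0.4692, -0.0644, 0.1813]
eef_rot: [12.1, 89.9, 28.8]
contact_force: [1.9, 0.6, -0.6]
gripper_width: 0.0003
```

```bash
python3 - <<'E'
from h import *
a=r.capture('side');b=r.capture('top');s=r.get_state();print(s['tcp_pos'],s['contact_force'],s['time_s'])
c=np.zeros((600,800,3),np.uint8)
c[:,:400]=cv2.resize(b[175:250,430:480],(400,600),interpolation=cv2.INTER_CUBIC)
c[:300,400:]=cv2.resize(a[150:210,350:430],(400,300),interpolation=cv2.INTER_CUBIC)
c[300:,400:]=cv2.resize(a[130:330,180:447],(400,300));cv2.imwrite('pics/c9.png',c)
E
```

```text
[ 0.46978212 -0.0620369   0.18145284] [ 0.40475553 -0.62054115  0.6061404 ] 15.45
```

View pics/c9.png

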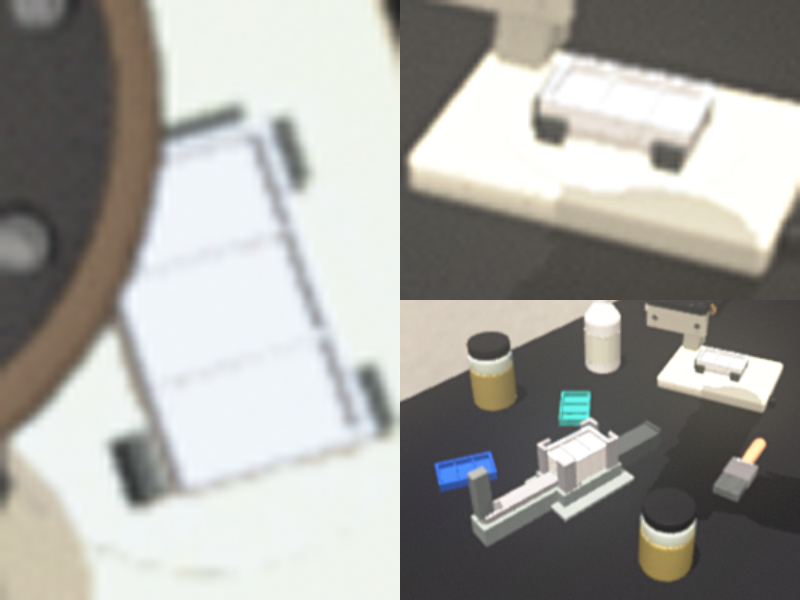

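The tray resisted about 14 N without moving and its corners are in the same pixels as before, so it was already against the stop. The fingers are clear. Handing in.

```bash
python3 -c "
from plant import r
print(r.close_job())"
```

```text
the job is handed in; nothing more can be done
None
```

I pushed the plunger fully in (the force rose to 32 N at the stop) and backed off. It sprang back and the other three trays dropped. I then gripped the dispensed tray, laid it on the light stage, slid it to the end stop and handed the job in at about 15.5 s.

**Last checks:**
- **Against the stop:** the tray lies flat between the four rails. A nudge of about 14 N on its open end moved neither the fingers nor the tray's visible corners, so I take it to be against the end stop.
- **Position:** the image put the tray within about 0.3 mm of the nest along the stage and about 2.5 mm off across it, inside the 3 mm play. The yaw was about 1° from the stage's.
- **Everything else:** the jars, the bottle and the plunger handle matched the first picture to within about 0.15 px. That was measured before the nudge; the last picture looks the same.

**Checks that disagreed:**
- **Stop face:** the image edge put the stop's face about 2–3 mm beyond the tray's end, which the nudge contradicts.
- **Brush:** its image comparison showed a 0.66 px shift. I put that down to shadow, because the arm never went near it.

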